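# Fetch the tape measure out of the hinged toolbox

## Task

Swing the lid of the wooden toolbox up and over until it stays open by itself, then lift the tape measure out of the box and set it down in the shallow plywood tray, standing on its flat base. Lower it into the tray, do not drop it, and leave the lid open.

Things in the scene. Friction and masses are not known exactly. Their poses are not given: they have to be found in the camera images.
- toolbox: Wooden box with hinged lid, fixed on the bench at the right: 162 mm deep (x), 242 wide (y), 85 high, walls and floor 6 mm; the inside is 150 x 230. Origin: centre of the underside; x points from the front to the hinged back, z up. Hinge axis along y at x=+83, z=+86 mm. In it, 57 mm either side of the middle along y, lie the tape measure and a wood block, either way round.
- lid (a joint): Lid, a 10 mm slab: 0 shut (may start up to 0.06 ajar), 1.9 rad open at its stop. Pull in the middle of its front edge: dark barrel 18 mm thick, 24 long along box y, pinched on its flat ends it pivots; shut, its centre is at box x=-111, y=0, z=91 mm, 194 mm from the hinge, 30 in front of the lid's edge. 0.3 kg, free hinge: below about 1.53 it falls shut, past 1.6 it falls back and stays open.
- tape_measure: Tape measure, grey and black case standing on its flat base in the toolbox: 36 mm thick (x), 86 long (y), 68 high, about 0.28 kg. The case spans y=-29 to +43 mm; the low hook end is at -y. Origin: centre of the underside, z up. Grasp from above across the 36 mm. Its length starts within 15 degrees of the box's y.
- tray: Empty shallow plywood tray, fixed on the bench ahead of the robot and to its left: 130 (x) by 180 (y) mm, 25 high, walls and floor 5 mm, inside 120 x 170. Origin: centre of the underside, z up.

How it is judged:
On the way, in this order (a step that is already met when the one before it is completed fails the run):
1. the lid stands open past its balance point with no finger touching it, the tape measure still in the box (value of joint lid above 1.6 rad and contact force between each of the arm, the fingers and toolbox below 0.1 N and z of tape_measure in the frame of toolbox below 0.05 m), for 0.3 s.
2. the tape measure is lowered to the tray's floor while still held in the fingers (x of tape_measure in the frame of tray between -0.055 and 0.055 m and y of tape_measure in the frame of tray between -0.08 and 0.08 m and z of tape_measure in the frame of tray below 0.025 m and contact force between the fingers and tape_measure above 0.5 N), for 0.04 s.
At the end, for the whole second after the job is handed in: The tape measure stands at rest on its base inside the tray (centre within 55 mm of the tray's middle along its x and 80 mm along its y, underside within 7 mm of the inner floor, within 10 degrees of upright) and the toolbox lid is still open (beyond 1.6 rad) (x of tape_measure in the frame of tray between -0.055 and 0.055 m and y of tape_measure in the frame of tray between -0.08 and 0.08 m and z of tape_measure in the frame of tray below 0.012 m and angle between tape_measure's own z axis and vertical below 0.17 rad and linear speed of tape_measure below 0.02 m/s and value of joint lid above 1.6 rad); the robot touches nothing.
It also fails if it takes over 56 s, if anything falls off the work surface, if the arm or the gripper's body presses on something with over 40 N, if the wrist force passes 120 N, or if a joint passes its speed limit or range.

## Robot

A 6-joint arm with a two-finger parallel gripper is mounted at the origin on the work surface; the furniture and walls round the work are solid. World frame = base frame: x ahead of the robot, y to its left, z up, the work surface at z = 0. Lengths are in m, angles in rad, forces in N, time in s.
With the tool pointing down it reaches from about 0.35 to 0.775 m from the base axis. Payload 5.5 kg.
Tool frame: the origin (TCP) lies at the centre of the arm's flange, where the gripper is bolted on; the fingertips stand 173 mm ahead of it and the grasp point (between the pads) lies 155 mm ahead of it (ctrl.grasp_offset is the distance from the TCP to the grasp point, in m); z points along the fingers, y is the line along which they close (so a half turn about z gives the same grasp; the last joint's range is limited). The gripper opens to 85 mm and grips with 20 to 120 N. Pads are 22 mm wide; open, the fingers measure 114 mm over their backs; the gripper's body (76 mm by 85 mm) begins 54 mm behind the grasp point. The pads swing forward as they close: fully open they stand 13 mm farther back than shut.
Start: joints at [-1.483, 0.313, 0.046, 1.304, 0, 1.431], TCP at [0.13, -0.56, 0.405] pointing down, gripper open.
Joint ranges: [-2.76, 2.76], [-0.86, 1.69], [-1.03, 1.26], [-2.2, 2.34], [-1.47, 1.5], [-3.14, 3.14]. Speed limits (rad/s): [2.57, 2.57, 3.14, 3.14, 3.14, 3.14].

## Interface

Orientations are given as a rotation vector (axis times angle).
In Python, from workcell import ctrl gives the robot as it stands.
- The arm moves only by the shell command python3 -m crank 'ROWS'. ROWS is JSON, a list of rows, each an object with "translation": the shift along the tool's x, y, z in m, a list of three; "rot": the turn, a rotation vector about the tool's x, y, z in rad, a list of three; "hand": the closure, from 0 (fully open) to 1 (shut). In form: [{"translation": [dx, dy, dz], "rot": [ax, ay, az], "hand": hand}, ...]. A call has 1 to 20 rows; each row is the pose to reach, as a shift and turn from the pose commanded when the call began, along the tool's axes at that moment; what a row does not reach only later rows make up. A row lasts 1/12 s, in which the tool goes at most 41.7 mm and 7.16 degrees, less where a joint would pass 70% of its speed; a pose out of reach is approached as far as the arm can. A call with a gripper value outside its range is refused whole. The fingers move at their own pace and stop on an object; the grip force is fixed at half the most. Time passes only in rows, so rows that repeat a pose let the fingers close. It gives the time, the measured TCP pose, the force, the opening and the grip force at its end, in the units of the state.
- ctrl.observe(): the state, without advancing time (a new reading comes with each control period).
- ctrl.snapshot(name): name is "scene" or "top"; returns a dict with "frame" (400x640x3 uint8, red, green, blue), "camera_matrix" (3x3 intrinsics, pixels), "extrinsics" (4x4, takes a point from camera to world coordinates). Camera axes: x right, y up, looking along -z (the intrinsics and any distortion apply to the point x, -y, -z); pixel columns grow to the right and rows downward; lengths in m; the calibration is good to about 2 mm. A picture is of the moment at which its call begins. There is no depth.
- ctrl.hand_in(): hands the job in; it is judged then, once.
Trained networks look in a picture, given as the dict that the camera call returned (one of the last four; its "shot" number tells which), for a name from the list of things; names that differ only in an ending like _2 or _b are one class to them, and where a whole thing is asked for, a point or a joint stands for the part that bears it (a point fixed in the world has none). Each returns a list of dicts, best first, with "conf" (0 to 1); they miss things now and then, are a little off and sometimes report something else, mostly with a low value. They report only what shows in the picture. A call takes as long as a camera call.
- ctrl.spot_in(label, picture): "centre" ([x, y, z] in m, in world coordinates, good to about 4 mm: the middle of the surface that is visible of it).
- ctrl.regions_of(label, picture): "mask" (400x640 bool, what is visible of it).
- ctrl.spot_point(label, picture): "centre" ([x, y, z] in m, in world coordinates, good to about 4 mm: a listed point, or the origin of a listed thing).
The state is a dict: "time_s": time; "joint_positions": joint angles; "joint_velocities": joint speeds; "tau": joint torques, N m; "tcp_pos": TCP position; "tcp_rot": TCP orientation; "force": force on the tool from outside, world axes, zero at the start; "ft_torque": the same for the moment, N m; "width": finger opening in m; "finger_force": force on a finger pad.
Only numpy, scipy, OpenCV 4.12 (cv2) and the standard library are available. Lean on these libraries where they do the work, as an engineer would, in place of code of your own. Each camera call takes 0.05 s, during which the arm holds its last target. There are 200 camera calls.

## Working session

There is one attempt and no reset: what is moved stays moved. The work goes in short steps, Python scripts to look and compute and a shell command to move; the robot and the scene stay as the last step left them, time stands still between calls to the robot, and variables do not carry over. Pictures are saved under pics/ and viewed, at most 10 in all, crops included, and the job is handed in when it is done.

```bash
mkdir -p pics; ls; python3 - <<'E'
from workcell import ctrl
import cv2,numpy as np
s=ctrl.observe();print({k:np.round(v,3) for k,v in s.items()})
ims=[]
for n in("scene","top"):
    p=ctrl.snapshot(n);ims.append(p["frame"])
    print(n,p["camera_matrix"].round(1).tolist(),p["extrinsics"].round(3).tolist())
    for l in("toolbox","lid","tape_measure","tray"):
        for f in(ctrl.spot_in,ctrl.spot_point):
            try:print(l,f.__name__,[(np.round(d["centre"],3).tolist(),round(d["conf"],2)) for d in f(l,p)[:2]])
            except Exception as e:print(l,e)
im=np.vstack(ims)[:,:,::-1]
cv2.imwrite("pics/a.png",cv2.resize(im,(480,600),interpolation=cv2.INTER_AREA))
E
```

```text
pics
{'time_s': np.float64(0.0), 'joint_positions': array([-1.483,  0.314,  0.045,  1.304,  0.   ,  1.431]), 'joint_velocities': array([-0.001, -0.   ,  0.002, -0.   , -0.   , -0.   ]), 'tau': array([ 1.0000e-03, -4.8063e+01,  2.9853e+01,  1.9000e-02, -0.0000e+00,
        0.0000e+00]), 'tcp_pos': array([ 0.13 , -0.56 ,  0.404]), 'tcp_rot': array([-3.119, -0.357, -0.   ]), 'force': array([-0.556,  0.432, -0.11 ]), 'ft_torque': array([-0.04 , -0.027, -0.042]), 'finger_force': np.float64(0.0), 'width': np.float64(0.085)}
scene [[460.1, 0.0, 322.1], [0.0, 460.1, 210.9], [0.0, 0.0, 1.0]] [[-0.555, 0.493, -0.67, -0.257], [-0.832, -0.327, 0.449, 0.364], [0.003, 0.806, 0.592, 0.737], [0.0, 0.0, 0.0, 1.0]]
toolbox call [([0.4, -0.387, 0.089], 0.94)]
toolbox call []
lid call [([0.418, -0.42, 0.1], 0.77)]
lid it knows: tape_measure, toolbox, tray
tape_measure call [([0.397, -0.386, 0.086], 0.71)]
tape_measure call []
tray call [([0.434, 0.145, 0.008], 0.98)]
tray call [([0.433, 0.144, 0.002], 0.71)]
top [[400.3, 0.0, 321.1], [0.0, 400.3, 203.5], [0.0, 0.0, 1.0]] [[0.019, 0.987, -0.157, 0.297], [-1.0, 0.02, 0.002, -0.131], [0.005, 0.157, 0.988, 1.231], [0.0, 0.0, 0.0, 1.0]]
toolbox call [([0.499, -0.374, 0.096], 0.63)]
toolbox call [([0.509, -0.382, -0.001], 0.85)]
lid call [([0.508, -0.38, 0.096], 0.6)]
lid it knows: tape_measure, toolbox, tray
tape_measure call []
tape_measure call []
tray call [([0.432, 0.145, 0.001], 0.75)]
tray call [([0.433, 0.144, -0.002], 0.95)]
```

View pics/a.png

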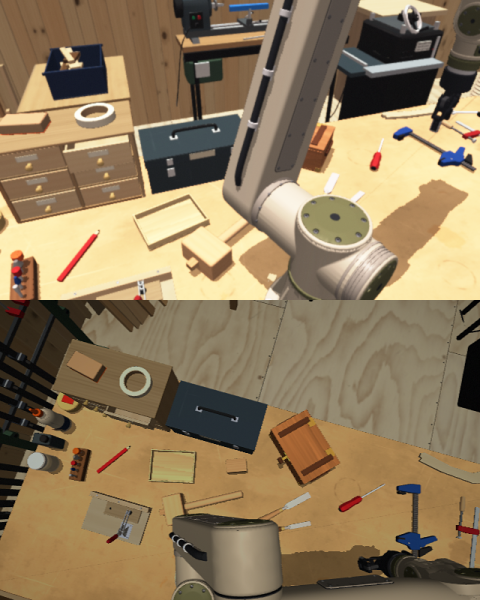

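Scene and top views: the toolbox is at about (407,196) in the full top picture, yawed by about 30°; the tray is at (230,222). The arm hides the box in the scene view. Next I'll crop the box.

```bash
python3 - <<'E'
from workcell import ctrl
import cv2,numpy as np
p=ctrl.snapshot("top");np.save("top.npy",p["frame"])
c=p["frame"][130:270,340:480][:,:,::-1]
cv2.imwrite("pics/b.png",cv2.resize(c,(560,560),interpolation=cv2.INTER_CUBIC))
for l in("toolbox","lid","tray"):
    d=ctrl.regions_of(l,p)
    if d:
        m=d[0]["mask"].astype(np.uint8);ct=max(cv2.findContours(m,0,1)[0],key=cv2.contourArea)
        print(l,d[0]["conf"],m.sum(),cv2.boxPoints(cv2.minAreaRect(ct)).round(1).tolist())
E
```

```text
toolbox 0.64 5463 [[349.29998779296875, 178.89999389648438], [408.3999938964844, 142.6999969482422], [455.29998779296875, 219.1999969482422], [396.20001220703125, 255.5]]
lid 0.93 4858 [[350.20001220703125, 178.0], [410.29998779296875, 143.1999969482422], [453.6000061035156, 217.89999389648438], [393.3999938964844, 252.6999969482422]]
tray 0.65 2622 [[197.8000030517578, 242.39999389648438], [199.39999389648438, 197.89999389648438], [261.29998779296875, 200.10000610351562], [259.70001220703125, 244.5]]
```

View pics/b.png

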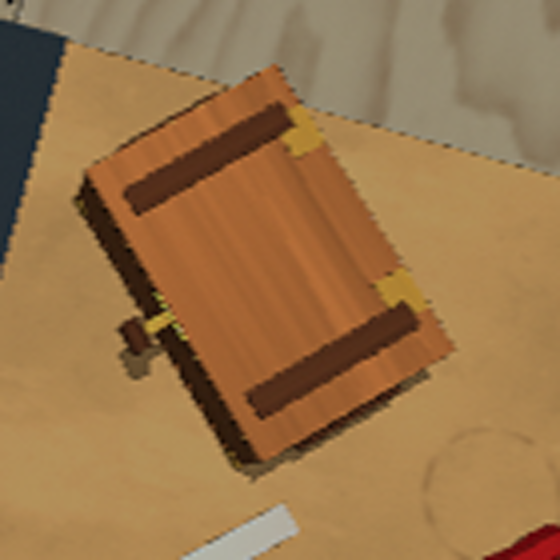

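The top crop shows the lid corners at crop (275,65), (455,350), (265,462), (87,175). The hinges (yellow) are upper right and the pull barrel is at (134,333) → full pixel (373.5,213).

```bash
cat > h.py <<'E'
import numpy as np
from scipy.spatial.transform import Rotation as R
from workcell import ctrl
def ray(p,uv,z):
    K=p["camera_matrix"];E=p["extrinsics"]
    d=np.linalg.inv(K)@[uv[0],uv[1],1];d=E[:3,:3]@(d*[1,-1,-1]);o=E[:3,3]
    return o+d*(z-o[2])/d[2]
def px(p,P):
    E=p["extrinsics"];c=(np.atleast_2d(P)-E[:3,3])@E[:3,:3]*[1,-1,-1]
    q=c@p["camera_matrix"].T;return q[:,:2]/q[:,2:]
def rel(pos,rotm,s=None):
    "shift/turn in tool axes from the current measured pose to target"
    s=s or ctrl.observe();R0=R.from_rotvec(s["tcp_rot"])
    return (R0.inv().apply(np.array(pos)-s["tcp_pos"])).round(4),(R0.inv()*R.from_matrix(rotm)).as_rotvec().round(4)
E
python3 - <<'E'
from h import *
p=ctrl.snapshot("top")
c=[(275,65),(455,350),(265,462),(87,175)]
P=np.array([ray(p,(u/4+340,v/4+130),.096) for u,v in c]);print(P.round(4))
for h in(.091,.1):print(ray(p,(134/4+340,333/4+130),h).round(4))
y1=P[0]-P[1];y2=P[3]-P[2];x1=P[0]-P[3];x2=P[1]-P[2]
for v in(y1,y2,x1,x2):print(np.linalg.norm(v),np.degrees(np.arctan2(v[1],v[0])))
print(P.mean(0))
m=[[197.8,242.4],[199.4,197.9],[261.3,200.1],[259.7,244.5]]
print([ray(p,u,.02).round(3).tolist() for u in m])
s=ctrl.observe();print(R.from_rotvec(s["tcp_rot"]).as_matrix().round(3))
E
```

```text
[[ 0.6523 -0.3873  0.096 ]
 [ 0.4438 -0.5129  0.096 ]
 [ 0.3614 -0.3759  0.096 ]
 [ 0.5666 -0.2494  0.096 ]]
[ 0.4522 -0.2841  0.091 ]
[ 0.451  -0.2828  0.1   ]
0.24333746786174404 31.072439721043338
0.24102922327004833 31.65599864832983
0.16235858142734183 -58.151127895783986
0.159888873446455 -58.97079250318305
[ 0.50602915 -0.38134217  0.096     ]
[[0.363, 0.236, 0.02], [0.499, 0.24, 0.02], [0.496, 0.05, 0.02], [0.36, 0.049, 0.02]]
[[ 0.974  0.226  0.   ]
 [ 0.226 -0.974 -0.   ]
 [ 0.     0.    -1.   ]]
```

```bash
cat >> h.py <<'E'
PSI=np.radians(-58.6)
C=np.array([.507,-.382,0])
def down(yawy): # tool y at heading yawy, z down
    y=np.array([np.cos(yawy),np.sin(yawy),0]);z=np.array([0,0,-1.]);return np.c_[np.cross(y,z),y,z]
BX=np.array([np.cos(PSI),np.sin(PSI),0]);BY=np.array([-BX[1],BX[0],0])
def box(x,y,z):return C+x*BX+y*BY+np.array([0,0,z])
def barrel(th):
    a=np.arctan2(.005,.194);return np.array([.083-.194*np.cos(th-0)-.005*np.sin(th)*-1,0,.086+.194*np.sin(th)+.005*np.cos(th)])
E
python3 - <<'E'
from h import *
print(rel([.450,-.2855,.33],down(PSI+np.pi/2)), box(*barrel(0)))
for t in np.arange(0,1.85,.2):print(t,barrel(t).round(3),np.hypot(*box(*barrel(t))[:2]).round(3))
E
```

```text
(array([ 0.3739, -0.1953,  0.0747]), array([ 1.000e-04,  1.000e-04, -1.891e+00])) [ 0.44916793 -0.28725586  0.091     ]
0.0 [-0.111  0.     0.091] 0.533
0.2 [-0.106  0.     0.129] 0.538
0.4 [-0.094  0.     0.166] 0.549
0.6000000000000001 [-0.074  0.     0.2  ] 0.566
0.8 [-0.049  0.     0.229] 0.59
1.0 [-0.018  0.     0.252] 0.618
1.2000000000000002 [0.017 0.    0.269] 0.651
1.4000000000000001 [0.055 0.    0.278] 0.686
1.6 [0.094 0.    0.28 ] 0.723
1.8 [0.132 0.    0.274] 0.759
```

```bash
python3 -m crank '[{"translation":[0.374,-0.195,0.075],"rot":[0,0,-1.891],"hand":0},{"translation":[0.374,-0.195,0.075],"rot":[0,0,-1.891],"hand":0},{"translation":[0.374,-0.195,0.075],"rot":[0,0,-1.891],"hand":0},{"translation":[0.374,-0.195,0.075],"rot":[0,0,-1.891],"hand":0},{"translation":[0.374,-0.195,0.075],"rot":[0,0,-1.891],"hand":0},{"translation":[0.374,-0.195,0.075],"rot":[0,0,-1.891],"hand":0},{"translation":[0.374,-0.195,0.075],"rot":[0,0,-1.891],"hand":0},{"translation":[0.374,-0.195,0.075],"rot":[0,0,-1.891],"hand":0},{"translation":[0.374,-0.195,0.075],"rot":[0,0,-1.891],"hand":0},{"translation":[0.374,-0.195,0.075],"rot":[0,0,-1.891],"hand":0},{"translation":[0.374,-0.195,0.075],"rot":[0,0,-1.891],"hand":0},{"translation":[0.374,-0.195,0.075],"rot":[0,0,-1.891],"hand":0},{"translation":[0.374,-0.195,0.075],"rot":[0,0,-1.891],"hand":0},{"translation":[0.374,-0.195,0.075],"rot":[0,0,-1.891],"hand":0},{"translation":[0.374,-0.195,0.075],"rot":[0,0,-1.891],"hand":0},{"translation":[0.374,-0.195,0.075],"rot":[0,0,-1.891],"hand":0},{"translation":[0.374,-0.195,0.075],"rot":[0,0,-1.891],"hand":0},{"translation":[0.374,-0.195,0.075],"rot":[0,0,-1.891],"hand":0}]'
python3 - <<'E'
from h import *
import cv2
p=ctrl.snapshot("scene");s=ctrl.observe()
print(s["joint_positions"].round(3))
g=s["tcp_pos"]+[0,0,-.155]
print("grasp pt px",px(p,[g,[.45,-.2855,.091]]).round(1))
d=ctrl.spot_in("toolbox",p);print(d[:1])
c=p["frame"]
u,v=px(p,[[.45,-.2855,.12]])[0].astype(int);x0,y0=max(0,u-80),max(0,v-60)
cv2.imwrite("pics/c.png",cv2.resize(c[y0:y0+120,x0:x0+160][:,:,::-1],(800,600),interpolation=cv2.INTER_CUBIC));print(x0,y0)
E
```

```text
time_s: 2.55
tcp_pos: [0.4501, -0.2858, 0.3297]
tcp_rot: [1.542, 2.737, -0.0]
force: [0.7, -0.3, -0.8]
width: 0.0851
finger_force: 0.0
[-0.716  0.267 -0.204  1.1   -0.     0.309]
grasp pt px [[383.6 165.7]
 [380.8 194.8]]
[{'centre': [0.4706, -0.347, 0.0955], 'conf': 0.59}]
301 125
```

View pics/c.png

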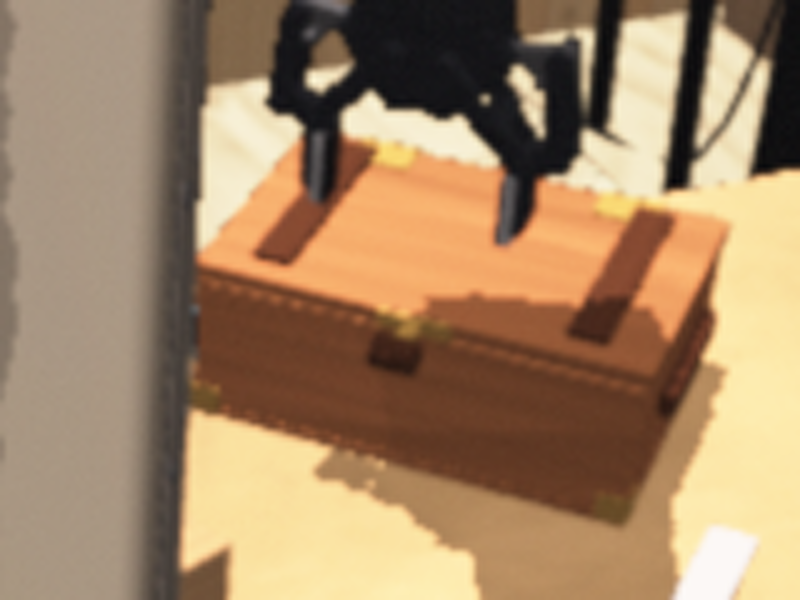

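The barrel is at crop (396,352) → pixel (380.2,195.4), within 1 px of the prediction, and the jaw straddles it above. Next I descend and pinch.

```bash
python3 -m crank '[{"translation":[0,0,0.03],"rot":[0,0,0],"hand":0},{"translation":[0,0,0.06],"rot":[0,0,0],"hand":0},{"translation":[0,0,0.083],"rot":[0,0,0],"hand":0},{"translation":[0,0,0.083],"rot":[0,0,0],"hand":0},{"translation":[0,0,0.083],"rot":[0,0,0],"hand":1},{"translation":[0,0,0.083],"rot":[0,0,0],"hand":1},{"translation":[0,0,0.083],"rot":[0,0,0],"hand":1},{"translation":[0,0,0.083],"rot":[0,0,0],"hand":1},{"translation":[0,0,0.083],"rot":[0,0,0],"hand":1},{"translation":[0,0,0.083],"rot":[0,0,0],"hand":1},{"translation":[0,0,0.083],"rot":[0,0,0],"hand":1},{"translation":[0,0,0.083],"rot":[0,0,0],"hand":1}]'
python3 - <<'E'
from h import *
s=ctrl.observe();print(s["width"],s["finger_force"])
b0=barrel(0)
for t in np.r_[np.arange(.1,1.71,.1)]:
    d=barrel(t)-b0; print(t.round(2),R.from_rotvec(s["tcp_rot"]).inv().apply(d[0]*BX+[0,0,d[2]]).round(3))
E
```

```text
time_s: 3.65
tcp_pos: [0.4518, -0.2855, 0.2486]
tcp_rot: [1.533, 2.736, 0.005]
force: [5.7, 5.1, 4.6]
width: 0.023
finger_force: 59.0
0.022963335198699898 59.01096761226654
0.1 [-0.002  0.    -0.019]
0.2 [-0.005  0.    -0.038]
0.3 [-0.01   0.    -0.057]
0.4 [-0.017  0.    -0.075]
0.5 [-0.026  0.    -0.092]
0.6 [-0.037  0.001 -0.109]
0.7 [-0.049  0.001 -0.124]
0.8 [-0.063  0.001 -0.137]
0.9 [-0.078  0.001 -0.15 ]
1.0 [-0.094  0.001 -0.161]
1.1 [-0.111  0.001 -0.17 ]
1.2 [-0.129  0.001 -0.177]
1.3 [-0.147  0.001 -0.183]
1.4 [-0.167  0.001 -0.187]
1.5 [-0.186  0.001 -0.188]
1.6 [-0.205  0.001 -0.188]
1.7 [-0.225  0.001 -0.186]
```

```bash
python3 -m crank '[{"translation":[-0.0005,0,-0.009],"rot":[0,0,0],"hand":1},{"translation":[-0.002,0,-0.019],"rot":[0,0,0],"hand":1},{"translation":[-0.0035,0,-0.029],"rot":[0,0,0],"hand":1},{"translation":[-0.005,0,-0.038],"rot":[0,0,0],"hand":1},{"translation":[-0.010,0,-0.057],"rot":[0,0,0],"hand":1},{"translation":[-0.017,0,-0.075],"rot":[0,0,0],"hand":1},{"translation":[-0.026,0,-0.092],"rot":[0,0,0],"hand":1},{"translation":[-0.037,0,-0.109],"rot":[0,0,0],"hand":1},{"translation":[-0.049,0,-0.124],"rot":[0,0,0],"hand":1},{"translation":[-0.063,0,-0.137],"rot":[0,0,0],"hand":1},{"translation":[-0.063,0,-0.137],"rot":[0,0,0],"hand":1},{"translation":[-0.063,0,-0.137],"rot":[0,0,0],"hand":1}]'
python3 - <<'E'
from h import *
import cv2
p=ctrl.snapshot("scene")
cv2.imwrite("pics/d.png",p["frame"][60:300,230:550][:,:,::-1])
E
```

```text
time_s: 4.65
tcp_pos: [0.4842, -0.3394, 0.3849]
tcp_rot: [1.535, 2.737, 0.005]
force: [5.4, 3.8, -1.1]
width: 0.0229
finger_force: 61.0
```

View pics/d.png

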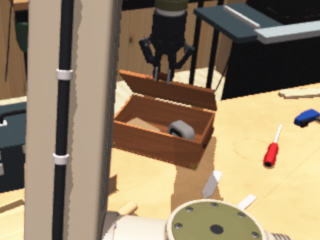

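The lid is swinging up in the jaw, with the tape visible to the right in the box (around (180,130) in the crop). I'll continue.

```bash
python3 -m crank '[{"translation":[-0.015,0,-0.013],"rot":[0,0,0],"hand":1},{"translation":[-0.031,0,-0.024],"rot":[0,0,0],"hand":1},{"translation":[-0.048,0,-0.033],"rot":[0,0,0],"hand":1},{"translation":[-0.066,0,-0.040],"rot":[0,0,0],"hand":1},{"translation":[-0.084,0,-0.046],"rot":[0,0,0],"hand":1},{"translation":[-0.104,0,-0.050],"rot":[0,0,0],"hand":1},{"translation":[-0.123,0,-0.051],"rot":[0,0,0],"hand":1},{"translation":[-0.142,0,-0.051],"rot":[0,0,0],"hand":1},{"translation":[-0.152,0,-0.050],"rot":[0,0,0],"hand":1},{"translation":[-0.162,0,-0.049],"rot":[0,0,0],"hand":1},{"translation":[-0.162,0,-0.049],"rot":[0,0,0],"hand":1},{"translation":[-0.162,0,-0.049],"rot":[0,0,0],"hand":1}]'
python3 - <<'E'
from h import *
s=ctrl.observe();g=s["tcp_pos"]-[0,0,.155]-C
print("joints",s["joint_positions"].round(2),"angle est",np.arctan2(g[2]-.086,.083-g@BX)-.026)
E
```

```text
time_s: 5.7
tcp_pos: [0.5678, -0.4776, 0.433]
tcp_rot: [1.537, 2.739, 0.002]
force: [0.9, 1.8, 0.8]
width: 0.0226
finger_force: 59.6
joints [-0.81  0.69  0.72  1.6   0.    0.21] angle est 1.701175986866002
```

Release, then back off upward and forward.

```bash
python3 -m crank '[{"translation":[0,0,0],"rot":[0,0,0],"hand":0},{"translation":[0,0,0],"rot":[0,0,0],"hand":0},{"translation":[0,0,0],"rot":[0,0,0],"hand":0},{"translation":[0,0,0],"rot":[0,0,0],"hand":0},{"translation":[0,0,0],"rot":[0,0,0],"hand":0},{"translation":[0.02,0,-0.01],"rot":[0,0,0],"hand":0},{"translation":[0.06,0,-0.01],"rot":[0,0,0],"hand":0},{"translation":[0.10,0,-0.01],"rot":[0,0,0],"hand":0},{"translation":[0.14,0,-0.01],"rot":[0,0,0],"hand":0},{"translation":[0.18,0,-0.01],"rot":[0,0,0],"hand":0},{"translation":[0.22,0,-0.01],"rot":[0,0,0],"hand":0},{"translation":[0.26,0,-0.01],"rot":[0,0,0],"hand":0},{"translation":[0.26,0,-0.01],"rot":[0,0,0],"hand":0}]'
python3 - <<'E'
from h import *
import cv2
ims=[]
for n in("scene","top"):
    p=ctrl.snapshot(n)
    for f in(ctrl.spot_in,ctrl.spot_point):
        print(n,[(np.round(d["centre"],4).tolist(),round(d["conf"],2)) for d in f("tape_measure",p)[:2]])
    for d in ctrl.regions_of("tape_measure",p)[:1]:
        ct=max(cv2.findContours(d["mask"].astype(np.uint8),0,1)[0],key=cv2.contourArea)
        print(d["conf"],d["mask"].sum(),cv2.minAreaRect(ct))
    u,v=px(p,[C+[0,0,.08]])[0].astype(int);x0,y0=max(0,u-70),max(0,v-70);print(n,x0,y0)
    ims.append(cv2.resize(p["frame"][y0:y0+140,x0:x0+140],(400,400),interpolation=cv2.INTER_CUBIC))
cv2.imwrite("pics/e.png",np.hstack(ims)[:,:,::-1])
E
```

```text
time_s: 6.78
tcp_pos: [0.4273, -0.2497, 0.4425]
tcp_rot: [-1.531, -2.736, -0.003]
force: [-0.8, 0.6, -0.4]
width: 0.0851
finger_force: 0.0
scene [([0.4573, -0.3912, 0.0685], 0.85)]
scene [([0.4554, -0.4044, 0.0064], 0.58)]
0.95 378 ((412.1415100097656, 188.75469970703125), (27.884191513061523, 16.20854377746582), 15.945395469665527)
scene 324 106
top []
top []
top 336 125
```

View pics/e.png

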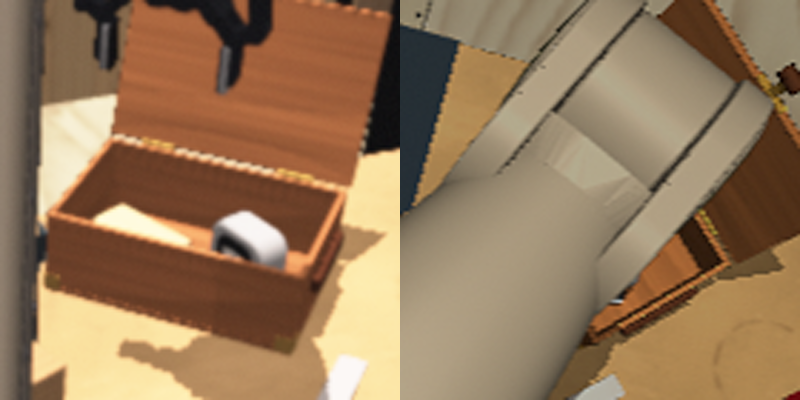

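The lid stands open at its stop. The tape is at crop (245,240) in the scene view, in the right half of the box; the arm hides it in the top view. I'll swing aside, turning the jaw on the way, for a clear top view.

```bash
python3 -m crank '[{"translation":[0.21,0.13,0.02],"rot":[0,0,1.57],"hand":0},{"translation":[0.21,0.13,0.02],"rot":[0,0,1.57],"hand":0},{"translation":[0.21,0.13,0.02],"rot":[0,0,1.57],"hand":0},{"translation":[0.21,0.13,0.02],"rot":[0,0,1.57],"hand":0},{"translation":[0.21,0.13,0.02],"rot":[0,0,1.57],"hand":0},{"translation":[0.21,0.13,0.02],"rot":[0,0,1.57],"hand":0},{"translation":[0.21,0.13,0.02],"rot":[0,0,1.57],"hand":0},{"translation":[0.21,0.13,0.02],"rot":[0,0,1.57],"hand":0},{"translation":[0.21,0.13,0.02],"rot":[0,0,1.57],"hand":0},{"translation":[0.21,0.13,0.02],"rot":[0,0,1.57],"hand":0},{"translation":[0.21,0.13,0.02],"rot":[0,0,1.57],"hand":0},{"translation":[0.21,0.13,0.02],"rot":[0,0,1.57],"hand":0},{"translation":[0.21,0.13,0.02],"rot":[0,0,1.57],"hand":0},{"translation":[0.21,0.13,0.02],"rot":[0,0,1.57],"hand":0}]'
python3 - <<'E'
from h import *
import cv2
print(ctrl.observe()["joint_positions"].round(2))
p=ctrl.snapshot("top")
for f in(ctrl.spot_in,ctrl.spot_point):
    print([(np.round(d["centre"],4).tolist(),round(d["conf"],2)) for d in f("tape_measure",p)[:2]])
for d in ctrl.regions_of("tape_measure",p)[:1]:
    ct=max(cv2.findContours(d["mask"].astype(np.uint8),0,1)[0],key=cv2.contourArea)
    b=cv2.boxPoints(cv2.minAreaRect(ct));print(d["conf"],d["mask"].sum(),b.tolist());print([ray(p,q,.074).round(4).tolist() for q in b])
u,v=px(p,[box(0,-.057,.07)])[0].astype(int);x0,y0=u-40,v-40;print(x0,y0)
cv2.imwrite("pics/f.png",cv2.resize(p["frame"][y0:y0+80,x0:x0+80],(560,560),interpolation=cv2.INTER_CUBIC)[:,:,::-1])
E
```

```text
time_s: 8.35
tcp_pos: [0.4344, -0.0094, 0.4225]
tcp_rot: [-3.027, -0.842, 0.001]
force: [-0.7, 0.0, -0.4]
width: 0.0855
finger_force: 0.0
[-0.21  0.04 -0.25  1.29 -0.    2.39]
[([0.4554, -0.3931, 0.0712], 0.78)]
[([0.4524, -0.4003, 0.007], 0.74)]
0.68 404 [[404.0, 202.0], [420.0, 202.0], [420.0, 230.0], [404.0, 230.0]]
[[0.4895, -0.3758, 0.074], [0.4905, -0.4227, 0.074], [0.4082, -0.4211, 0.074], [0.4073, -0.3747, 0.074]]
376 172
```

View pics/f.png

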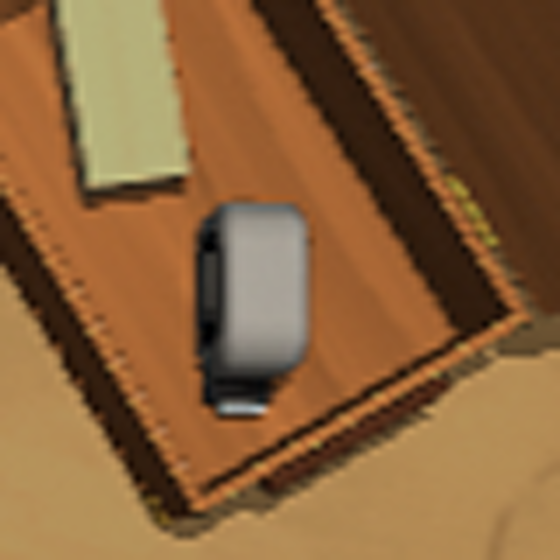

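```bash
python3 - <<'E'
from h import *
import cv2
p=ctrl.snapshot("top");f=p["frame"].astype(float)
sat=f[:,:,0]-f[:,:,2]  # wood: red>>blue
up=cv2.resize(sat.astype(np.float32)[190:240,395:430],None,fx=8,fy=8,interpolation=cv2.INTER_CUBIC)
g=cv2.resize(f.mean(2).astype(np.float32)[190:240,395:430],None,fx=8,fy=8,interpolation=cv2.INTER_CUBIC)
gray=((up<25)&(g>95)).astype(np.uint8)
n,l,st,ce=cv2.connectedComponentsWithStats(gray);i=1+st[1:,4].argmax();m=l==i
L=[];Rr=[]
for v in range(0,400,8):
    u=np.where(m[v])[0]
    if len(u)>40:L.append((u[0],v));Rr.append((u[-1],v))
print(st[i],ce[i]);print([(a[0],b[0],a[1]) for a,b in zip(L,Rr)])
W=lambda q:ray(p,((q[0]+.5)/8-.5+395,(q[1]+.5)/8-.5+190),.072)
for E in(L,Rr):
    E=np.array(E)[3:-3];P=np.array([W(q) for q in E]);k=np.polyfit(P[:,0],P[:,1],1);print("heading",np.degrees(np.arctan(k[0])))
print("centre",W(ce[i]))
# scene view
p=ctrl.snapshot("scene")
for fn in(ctrl.spot_in,ctrl.spot_point):print([(np.round(d["centre"],4).tolist(),round(d["conf"],2)) for d in fn("tape_measure",p)[:2]])
u,v=px(p,[box(0,-.057,.07)])[0].astype(int);x0,y0=u-40,v-30;print(x0,y0)
t=[]
for h in(0,16,31):
    a=np.radians(h);d=np.array([np.cos(a),np.sin(a),0]);e=np.array([-d[1],d[0],0]);c=np.array([.457,-.3995,0])
    t.append(p["frame"][y0:y0+60,x0:x0+80].copy());t[-1]=cv2.resize(t[-1],(480,360),interpolation=cv2.INTER_CUBIC)[:,:,::-1].copy()
    for sgn in(-1,1):
        q=np.array([c+d*x+e*sgn*.018+[0,0,z] for x,z in((-.036,.006),(-.036,.06),(-.02,.074),(.02,.074),(.036,.06),(.036,.006))])
        cv2.polylines(t[-1],[((px(p,q)-[x0,y0]+.5)*6).astype(np.int32)],True,(0,255,0),1)
cv2.imwrite("pics/g.png",cv2.resize(np.vstack([np.hstack(t[:2]),np.hstack([t[2],t[2]])]),(800,600)))
E
```

```text
[  104    90    93   181 15827] [150.12680862 179.52941176]
[(np.int64(108), np.int64(185), 96), (np.int64(106), np.int64(190), 104), (np.int64(104), np.int64(194), 112), (np.int64(104), np.int64(194), 120), (np.int64(104), np.int64(195), 128), (np.int64(106), np.int64(196), 136), (np.int64(106), np.int64(195), 144), (np.int64(106), np.int64(195), 152), (np.int64(106), np.int64(195), 160), (np.int64(107), np.int64(195), 168), (np.int64(107), np.int64(195), 176), (np.int64(107), np.int64(195), 184), (np.int64(107), np.int64(195), 192), (np.int64(107), np.int64(195), 200), (np.int64(107), np.int64(195), 208), (np.int64(107), np.int64(195), 216), (np.int64(107), np.int64(195), 224), (np.int64(107), np.int64(195), 232), (np.int64(106), np.int64(195), 240), (np.int64(107), np.int64(195), 248), (np.int64(108), np.int64(193), 256), (np.int64(110), np.int64(188), 264)]
heading 0.22064424721822093
heading -1.043352774518935
centre [ 0.46078497 -0.40312037  0.072     ]
[([0.454, -0.3942, 0.0696], 0.88)]
[([0.4535, -0.4023, 0.0101], 0.68)]
374 155
```

View pics/g.png

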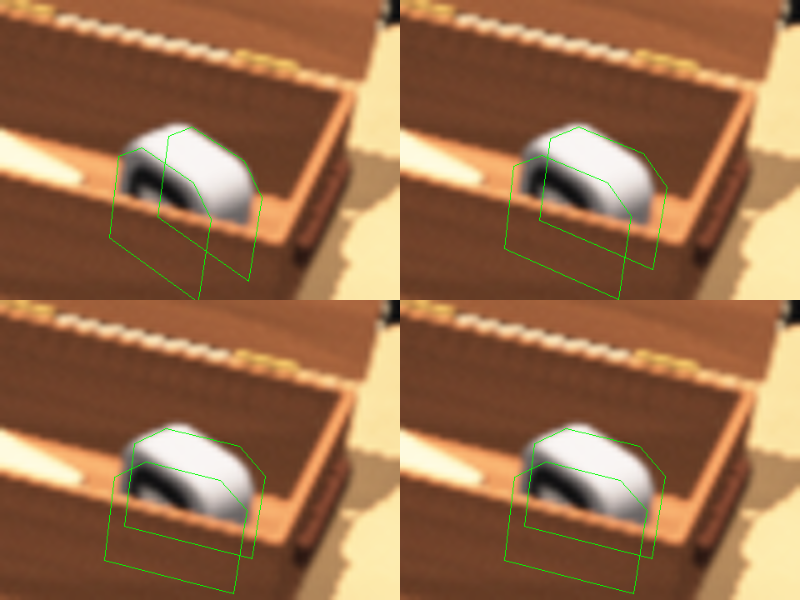

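The tape lies along world x: heading ≈0°, case centre ≈(0.460,−0.402), hook toward −x, and the two views agree. Next is the approach above it.

```bash
python3 - <<'E'
from h import *
print(rel([.4605,-.402,.36],down(-np.pi/2)))
E
```

```text
(array([-0.1822,  0.3493,  0.0626]), array([-0.000e+00,  1.000e-04,  5.491e-01]))
```

```bash
python3 -m crank '[{"translation":[-0.182,0.349,0],"rot":[0,0,0.54],"hand":0},{"translation":[-0.182,0.349,0],"rot":[0,0,0.54],"hand":0},{"translation":[-0.182,0.349,0],"rot":[0,0,0.54],"hand":0},{"translation":[-0.182,0.349,0],"rot":[0,0,0.54],"hand":0},{"translation":[-0.182,0.349,0],"rot":[0,0,0.54],"hand":0},{"translation":[-0.182,0.349,0],"rot":[0,0,0.54],"hand":0},{"translation":[-0.182,0.349,0],"rot":[0,0,0.54],"hand":0},{"translation":[-0.182,0.349,0],"rot":[0,0,0.54],"hand":0},{"translation":[-0.182,0.349,0],"rot":[0,0,0.54],"hand":0},{"translation":[-0.182,0.349,0],"rot":[0,0,0.54],"hand":0},{"translation":[-0.182,0.349,0.03],"rot":[0,0,0.54],"hand":0},{"translation":[-0.182,0.349,0.06],"rot":[0,0,0.54],"hand":0},{"translation":[-0.182,0.349,0.09],"rot":[0,0,0.54],"hand":0},{"translation":[-0.182,0.349,0.12],"rot":[0,0,0.54],"hand":0},{"translation":[-0.182,0.349,0.12],"rot":[0,0,0.54],"hand":0},{"translation":[-0.182,0.349,0.12],"rot":[0,0,0.54],"hand":0}]'
python3 - <<'E'
from h import *
import cv2
p=ctrl.snapshot("scene")
print(ctrl.observe()["joint_positions"].round(2),rel([.4605,-.402,.207],down(-np.pi/2)))
cv2.imwrite("pics/h.png",cv2.resize(p["frame"][110:230,330:490][:,:,::-1],(640,480),interpolation=cv2.INTER_CUBIC))
E
```

```text
time_s: 10.08
tcp_pos: [0.4597, -0.4011, 0.3013]
tcp_rot: [-3.138, -0.014, 0.005]
force: [0.0, -0.4, 0.2]
width: 0.0856
finger_force: 0.0
[-0.85  0.43 -0.04  1.1  -0.    2.28] (array([0.0001, 0.0003, 0.0964]), array([-0.0001,  0.0002,  0.009 ]))
```

View pics/h.png

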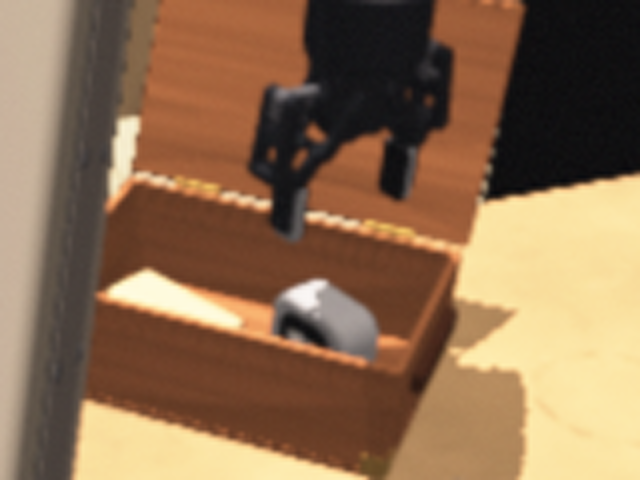

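The open jaw sits above the tape (case at about (325,320) in the crop) with a finger on either side. Now I descend 94 mm and close.

```bash
python3 -m crank '[{"translation":[0,0,0.02],"rot":[0,0,0],"hand":0},{"translation":[0,0,0.04],"rot":[0,0,0],"hand":0},{"translation":[0,0,0.06],"rot":[0,0,0],"hand":0},{"translation":[0,0,0.08],"rot":[0,0,0],"hand":0},{"translation":[0,0,0.094],"rot":[0,0,0],"hand":0},{"translation":[0,0,0.094],"rot":[0,0,0],"hand":0},{"translation":[0,0,0.094],"rot":[0,0,0],"hand":1},{"translation":[0,0,0.094],"rot":[0,0,0],"hand":1},{"translation":[0,0,0.094],"rot":[0,0,0],"hand":1},{"translation":[0,0,0.094],"rot":[0,0,0],"hand":1},{"translation":[0,0,0.094],"rot":[0,0,0],"hand":1},{"translation":[0,0,0.094],"rot":[0,0,0],"hand":1},{"translation":[0,0,0.094],"rot":[0,0,0],"hand":1}]'
```

```text
time_s: 11.22
tcp_pos: [0.4609, -0.4023, 0.2106]
tcp_rot: [3.139, 0.014, 0.004]
force: [0.5, -0.3, 5.7]
width: 0.0351
finger_force: 59.7
```

```bash
python3 -m crank '[{"translation":[0,0,-0.015],"rot":[0,0,0],"hand":1},{"translation":[0,0,-0.03],"rot":[0,0,0],"hand":1},{"translation":[0,0,-0.05],"rot":[0,0,0],"hand":1},{"translation":[0,0,-0.075],"rot":[0,0,0],"hand":1},{"translation":[0,0,-0.10],"rot":[0,0,0],"hand":1},{"translation":[0,0,-0.125],"rot":[0,0,0],"hand":1},{"translation":[0,0,-0.15],"rot":[0,0,0],"hand":1},{"translation":[0,0,-0.15],"rot":[0,0,0],"hand":1}]'
python3 - <<'E'
from h import *
print(ctrl.observe()["force"],rel([.432,.151,.36],down(0)))
E
```

```text
time_s: 11.88
tcp_pos: [0.461, -0.4024, 0.3644]
tcp_rot: [3.135, 0.014, 0.009]
force: [0.6, -1.2, -1.9]
width: 0.0349
finger_force: 60.7
[ 0.62372921 -1.21851641 -1.87658041] (array([-0.0241, -0.5536,  0.0007]), array([ 9.400e-03,  7.000e-04, -1.562e+00]))
```

```bash
python3 -m crank '[{"translation":[-0.001,-0.025,0],"rot":[0,0,-0.05],"hand":1},{"translation":[-0.002,-0.055,0],"rot":[0,0,-0.15],"hand":1},{"translation":[-0.004,-0.09,0],"rot":[0,0,-0.25],"hand":1},{"translation":[-0.006,-0.125,0],"rot":[0,0,-0.35],"hand":1},{"translation":[-0.008,-0.16,0],"rot":[0,0,-0.45],"hand":1},{"translation":[-0.01,-0.195,0],"rot":[0,0,-0.55],"hand":1},{"translation":[-0.012,-0.23,0],"rot":[0,0,-0.65],"hand":1},{"translation":[-0.014,-0.265,0],"rot":[0,0,-0.75],"hand":1},{"translation":[-0.016,-0.30,0],"rot":[0,0,-0.85],"hand":1},{"translation":[-0.018,-0.335,0],"rot":[0,0,-0.95],"hand":1},{"translation":[-0.02,-0.37,0],"rot":[0,0,-1.05],"hand":1},{"translation":[-0.021,-0.405,0],"rot":[0,0,-1.15],"hand":1},{"translation":[-0.022,-0.44,0],"rot":[0,0,-1.25],"hand":1},{"translation":[-0.023,-0.475,0],"rot":[0,0,-1.35],"hand":1},{"translation":[-0.024,-0.51,0],"rot":[0,0,-1.45],"hand":1},{"translation":[-0.024,-0.535,0],"rot":[0,0,-1.52],"hand":1},{"translation":[-0.024,-0.553,0],"rot":[0,0,-1.56],"hand":1},{"translation":[-0.024,-0.553,0],"rot":[0,0,-1.56],"hand":1},{"translation":[-0.024,-0.553,0],"rot":[0,0,-1.56],"hand":1}]'
python3 - <<'E'
from h import *
import cv2
p=ctrl.snapshot("scene");s=ctrl.observe()
for l in("tape_measure","tray"):
  for fn in(ctrl.spot_in,ctrl.spot_point):print(l,[(np.round(d["centre"],4).tolist(),round(d["conf"],2)) for d in fn(l,p)[:1]])
u,v=px(p,[[.432,.145,.12]])[0].astype(int);x0,y0=u-80,max(v-80,0)
cv2.imwrite("pics/i.png",cv2.resize(p["frame"][y0:y0+140,x0:x0+160][:,:,::-1],(640,560),interpolation=cv2.INTER_CUBIC))
print(rel([.432,.151,.21],down(0)))
E
```

```text
time_s: 13.47
tcp_pos: [0.4308, 0.1519, 0.3577]
tcp_rot: [-2.221, -2.221, 0.002]
force: [-0.6, -0.1, -3.4]
width: 0.0348
finger_force: 60.9
tape_measure [([0.4124, 0.1665, 0.1964], 0.87)]
tape_measure []
tray [([0.4377, 0.1755, 0.0074], 0.59)]
tray [([0.4335, 0.1463, 0.0003], 0.83)]
(array([0.0008, 0.0006, 0.1485]), array([-0.0004,  0.0003, -0.004 ]))
```

View pics/i.png

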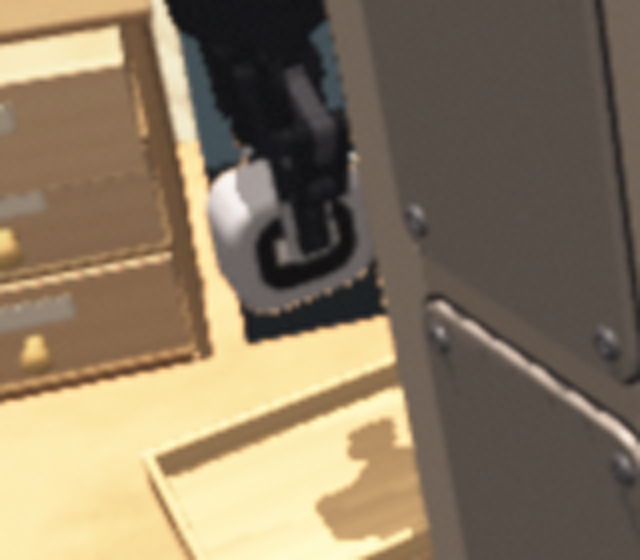

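The tape is held upright over the tray, and its base line is parallel to the tray edge. I'll lower most of the way, then creep.

```bash
python3 -m crank '[{"translation":[0,0,0.025],"rot":[0,0,0],"hand":1},{"translation":[0,0,0.05],"rot":[0,0,0],"hand":1},{"translation":[0,0,0.075],"rot":[0,0,0],"hand":1},{"translation":[0,0,0.1],"rot":[0,0,0],"hand":1},{"translation":[0,0,0.12],"rot":[0,0,0],"hand":1},{"translation":[0,0,0.132],"rot":[0,0,0],"hand":1},{"translation":[0,0,0.14],"rot":[0,0,0],"hand":1},{"translation":[0,0,0.14],"rot":[0,0,0],"hand":1},{"translation":[0,0,0.14],"rot":[0,0,0],"hand":1}]'
python3 -m crank '[{"translation":[0,0,0.001],"rot":[0,0,0],"hand":1},{"translation":[0,0,0.002],"rot":[0,0,0],"hand":1},{"translation":[0,0,0.003],"rot":[0,0,0],"hand":1},{"translation":[0,0,0.004],"rot":[0,0,0],"hand":1},{"translation":[0,0,0.005],"rot":[0,0,0],"hand":1},{"translation":[0,0,0.005],"rot":[0,0,0],"hand":1},{"translation":[0,0,0.005],"rot":[0,0,0],"hand":1}]'
```

```text
time_s: 14.47
tcp_pos: [0.4316, 0.1507, 0.2188]
tcp_rot: [-2.225, -2.218, 0.0]
force: [0.2, -0.4, -2.9]
width: 0.0352
finger_force: 60.8
time_s: 15.05
tcp_pos: [0.4313, 0.1512, 0.2137]
tcp_rot: [2.224, 2.219, -0.0]
force: [0.6, -0.2, -3.0]
width: 0.0348
finger_force: 60.8
```

```bash
python3 -m crank '[{"translation":[0,0,0.001],"rot":[0,0,0],"hand":1},{"translation":[0,0,0.002],"rot":[0,0,0],"hand":1},{"translation":[0,0,0.003],"rot":[0,0,0],"hand":1},{"translation":[0,0,0.003],"rot":[0,0,0],"hand":1},{"translation":[0,0,0.003],"rot":[0,0,0],"hand":1}]'
python3 -m crank '[{"translation":[0,0,0.0005],"rot":[0,0,0],"hand":1},{"translation":[0,0,0.001],"rot":[0,0,0],"hand":1},{"translation":[0,0,0.0015],"rot":[0,0,0],"hand":1},{"translation":[0,0,0.0015],"rot":[0,0,0],"hand":1}]'
```

```text
time_s: 15.47
tcp_pos: [0.4313, 0.1511, 0.2105]
tcp_rot: [-2.224, -2.219, 0.001]
force: [0.7, -0.0, -3.4]
width: 0.0354
finger_force: 60.8
time_s: 15.8
tcp_pos: [0.4315, 0.1511, 0.2096]
tcp_rot: [2.223, 2.219, 0.0]
force: [-1.8, -0.4, 3.2]
width: 0.0351
finger_force: 61.5
```

The force has swung from −3.4 to +3.2 N, so the tape rests on the tray floor. Release and retreat.

```bash
python3 -m crank '[{"translation":[0,0,0],"rot":[0,0,0],"hand":0},{"translation":[0,0,0],"rot":[0,0,0],"hand":0},{"translation":[0,0,0],"rot":[0,0,0],"hand":0},{"translation":[0,0,0],"rot":[0,0,0],"hand":0},{"translation":[0,0,0],"rot":[0,0,0],"hand":0},{"translation":[0,0,0],"rot":[0,0,0],"hand":0},{"translation":[0,0,-0.02],"rot":[0,0,0],"hand":0},{"translation":[0,0,-0.05],"rot":[0,0,0],"hand":0},{"translation":[0,0,-0.09],"rot":[0,0,0],"hand":0},{"translation":[0,0,-0.13],"rot":[0,0,0],"hand":0},{"translation":[0,0,-0.17],"rot":[0,0,0],"hand":0},{"translation":[0,0.15,-0.17],"rot":[0,0,0],"hand":0},{"translation":[0,0.15,-0.17],"rot":[0,0,0],"hand":0},{"translation":[-0.25,0,-0.17],"rot":[0,0,0],"hand":0},{"translation":[-0.25,0,-0.17],"rot":[0,0,0],"hand":0},{"translation":[-0.25,0,-0.17],"rot":[0,0,0],"hand":0},{"translation":[-0.25,0,-0.17],"rot":[0,0,0],"hand":0},{"translation":[-0.25,0,-0.17],"rot":[0,0,0],"hand":0},{"translation":[-0.25,0,-0.17],"rot":[0,0,0],"hand":0},{"translation":[-0.25,0,-0.17],"rot":[0,0,0],"hand":0}]'
python3 - <<'E'
from h import *
import cv2
ims=[]
for n in("scene","top"):
    p=ctrl.snapshot(n);ims.append(p["frame"])
    for l in("tape_measure","tray"):
        print(n,l,[(np.round(d["centre"],4).tolist(),round(d["conf"],2)) for d in ctrl.spot_point(l,p)[:1]])
cv2.imwrite("pics/j.png",cv2.resize(np.vstack(ims)[:,:,::-1],(480,600),interpolation=cv2.INTER_AREA))
E
```

```text
time_s: 17.47
tcp_pos: [0.4294, -0.1024, 0.3791]
tcp_rot: [2.228, 2.214, -0.002]
force: [0.5, 0.1, -0.6]
width: 0.0852
finger_force: 0.0
scene tape_measure [([0.4323, 0.1454, 0.0052], 0.6)]
scene tray [([0.4335, 0.1442, 0.0036], 0.98)]
top tape_measure [([0.4331, 0.148, 0.0063], 0.65)]
top tray [([0.4343, 0.1455, -0.0018], 0.95)]
```

View pics/j.png

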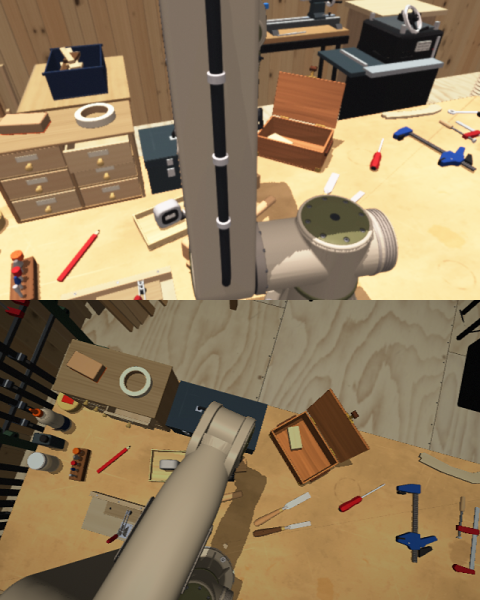

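The tape stands upright in the tray, at (168,213) in the scene view and (168,463) in the top view. It is within a few mm of the tray's middle, the lid is open and the arm is clear.

```bash
python3 -c "
from workcell import ctrl
print(ctrl.hand_in())"
```

```text
the job is handed in; nothing more can be done
None
```

The toolbox lid is open on its own, the tape measure stands on its base near the middle of the tray, and I handed the job in at about 17.6 s; the hand-in returned no verdict.

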